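# Set the day wheel of a label stamper and stamp

### The arm

A 6-joint arm with a two-finger parallel gripper is mounted at the origin on the work surface. World frame = base frame: x ahead of the robot, y to its left, z up, the work surface at z = 0. Lengths are in m, angles in rad, forces in N, time in s.
With the tool pointing down it reaches from about 0.325 to 0.9 m from the base axis. Payload 6.1 kg.
Tool frame: the origin (TCP) lies at the very end of the fingers, on their centre line; the grasp point (between the pads) lies 19 mm behind it; z points along the fingers, x is the direction in which the jaws open and shut, and the axes are right-handed (so a half turn about z gives the same grasp; the last joint's range is limited). The gripper opens to 85 mm and grips with 20 to 120 N. Pads are 22 mm wide; open, the fingers measure 114 mm over their backs; the gripper's body (76 mm by 85 mm) begins 54 mm behind the grasp point. The pads swing forward as they close: fully open they stand 13 mm farther back than shut.
Start: joints at [1.006, 0.22, 1.526, -0, 1.395, -0.126], TCP at [0.266, 0.566, 0.231] pointing down, gripper open.
Joint ranges: [-2.98, 2.98], [-0.91, 2.08], [0.09, 2.57], [-1.24, 4.39], [0.2, 2.65], [-2.68, 2.68]. Speed limits (rad/s): [2.57, 2.57, 3.01, 3.14, 3.14, 3.14].

### API

Orientations are given as [roll, pitch, yaw] about the fixed x, y, z axes, in that order (R = Rz(yaw) Ry(pitch) Rx(roll)).
In Python, from station import env gives the robot as it stands.
- The arm moves only by the tool carry_out, never from a script. Its argument "series" is a list of rows, each a list of 7 numbers: the shift along the tool's x, y, z in m, then the turn, a rotation vector about the tool's x, y, z in degrees, then the closure, from 0 (fully open) to 1 (shut). In form: [[dx, dy, dz, wx, wy, wz, fingers], ...]. A call has 1 to 20 rows; each row shifts and turns the pose as measured when the row begins, along the tool's axes as they then stand; what a row does not reach is not made up. A row lasts 1/12 s, in which the tool goes at most 41.7 mm and 7.16 degrees, less where a joint would pass 70% of its speed; a pose out of reach is approached as far as the arm can. A call with a gripper value outside its range is refused whole. The fingers move at their own pace and stop on an object; the grip force is fixed at half the most. Time passes only in rows, so rows that do not move let the fingers close. It gives the time, the measured TCP pose, the force and the opening at its end, in the units of the state.
- env.read_state(): the state, without advancing time (a new reading comes with each control period).
- env.camera(name): name is "scene" or "top"; returns the picture (420x560x3 uint8, red, green, blue); there is no depth.
- env.camera_info(name): a dict with "fx", "fy", "cx", "cy" (pixels), "world_from_camera" (4x4, takes a point from camera to world coordinates). Camera axes: x right, y up, looking along -z (the intrinsics and any distortion apply to the point x, -y, -z); pixel columns grow to the right and rows downward; lengths in m; the calibration is good to about 2 mm. A picture is of the moment at which its call begins. camera_info takes no time and is no camera call.
- env.finish_job(): hands the job in, once; it reports no verdict.
The state is a dict: "t": time; "qpos": joint angles; "qvel": joint speeds; "effort": joint torques, N m; "eef_pos": TCP position; "eef_rot": TCP orientation; "ft_force": force on the tool from outside, world axes, zero at the start; "torque": the same for the moment, N m; "finger_gap": finger opening in m.
Only numpy, scipy, OpenCV 4.12 (cv2) and the standard library are available. Lean on these libraries where they do the work, as an engineer would, in place of code of your own. Each camera call takes 0.05 s, during which the arm holds its last target.

### The job

On the specimen bench, flick the label stamper's day wheel round click by click with a fingertip, counter-clockwise seen from above, until the lobe with the little steel stud clicks in at the pointer, and do not click it past the pointer. Then press the stamping key fully down and let it come up again. Nothing needs to be grasped: lift nothing, and leave the pots, marker, forceps and cork block where they are.

Things in the scene. Friction and masses are not known exactly. Their poses are not given: they have to be found in the camera images.
- stamper: Label stamper fixed to the bench: white painted housing 200 mm (its x) by 140 mm (its y) by 45 mm high. Its origin lies on the bench, 10 mm nearer its front (-x) than the middle of the housing; its x axis points from the day wheel to the stamping key, z up. Everything named wheel, pointer or key sits on it.
- wheel_axis (a point): Centre of the day wheel's top face, 71 mm above the bench, 50 mm in front of the stamper's origin. The wheel is a flat black star turning about the vertical: hub of 36 mm radius, seven straight lobes 8 mm wide, evenly spaced (51.4 degrees), out to 58 mm radius. Hub and lobes span 55 to 71 mm above the bench, with a 10 mm gap below them to the housing.
- wheel_front (a point): Point 52 mm from the wheel's axis at its front (away from the key), 63 mm above the bench, fixed to the housing. At every click one lobe is at the pointer and the middle of a gap between two lobes is here; the clear gap is 37 mm wide. The wheel overhangs the housing's front by 18 mm.
- wheel (a joint): Turn of the day wheel, rad, growing counter-clockwise seen from above; 0 when the stud's lobe is clicked in at the pointer. Clicks lie at multiples of 0.8976 rad (2 pi / 7); a sprung detent pulls it to the nearest one when let go (it may hang within 4 degrees of the hump halfway between); 3 to 4 N at a lobe takes it over. It starts 2, 3 or 4 clicks short (about -1.80, -2.69, -3.59). End stops at -4.2 and +1.2.
- stud (a point): Top of the steel stud, 13 mm in diameter and 12 mm tall, standing on one lobe of the day wheel 46 mm from the wheel's axis; its top is 83 mm above the bench.
- pointer (a point): Tip of the pointer, a black ridge on the housing, 57 mm above the bench and 68 mm from the wheel's axis on the side of the key; the ridge is 12 mm tall and runs on 22 mm towards the key.
- key_top (a point): Middle of the top of the stamping key, a round black push key of 18 mm radius in a grey collar of 26 mm radius, 128 mm from the wheel's axis beyond the pointer; its top is 67 mm above the bench when up, the collar's 57 mm.
- key (a joint): How far the stamping key is pressed, in m: 0 up, 0.006 fully down; a spring, about 5 N when fully down, brings it back up.
- pot_a: Specimen pot with a white lid, 52 mm in diameter, 62 mm tall, loose, close beside the stamper on its +y side; origin under its middle. Leave alone.
- pot_b: Specimen pot like pot_a, on the stamper's -y side. Leave alone.
- pot_c: Larger specimen pot, 64 mm in diameter, 75 mm tall, at the left of the bench; origin under its middle. Leave alone.
- pot_d: Small specimen pot, 44 mm in diameter, 50 mm tall, at the right of the bench; origin under its middle. Leave alone.
- marker: White marker pen with a black cap, 128 mm long, 15 mm thick, lying on the bench along its own x, front left; origin on its underside near the middle. Leave alone.
- forceps: Steel forceps 135 mm long, 9 mm high, lying along their own x, front right; origin on the underside near the middle. Leave alone.
- block: Cork block 45 (its x) by 70 by 30 mm, in front of the stamper; origin under its middle. Leave alone.

How it is judged:
On the way, in this order (a step that is already met when the one before it is completed fails the run):
1. the stud's lobe is clicked in at the pointer (value of joint wheel between -0.12 and 0.12 rad), for 0.3 s.
2. the stamping key is pressed down at least 4.5 mm (all of step 1 and value of joint key above 0.0045 m), for 0.05 s.
At the end, for the whole second after the job is handed in: The day wheel rests with the stud's lobe within 0.12 rad of the pointer, and the stamping key, once pressed, is back up (within 1.5 mm) (all of step 1 and value of joint key below 0.0015 m); the robot touches nothing.
It fails at once if the wheel is clicked past the pointer (more than 0.5 rad beyond it) (value of joint wheel above 0.5 rad).
It fails at once if the stamping key is pressed (over 3 mm) while the stud's lobe is not at the pointer (not (value of joint wheel between -0.2 and 0.2 rad) and value of joint key above 0.003 m).
It fails at once if a pot, the marker, the forceps or the cork block is shifted or lifted by more than 15 mm (distance of any of pot_a, pot_b, pot_c, pot_d, marker, forceps, block from where it was at the start of the episode above 0.015 m).
It also fails if it takes over 72 s, if anything falls off the work surface, if the arm or the gripper's body presses on something with over 40 N, if the wrist force passes 120 N, or if a joint passes its speed limit or range.

## Working session

There is one attempt and no reset: what is moved stays moved. The work goes in short steps, Python scripts to look and compute and a tool call to move; the robot and the scene stay as the last step left them, time stands still between calls to the robot, and variables do not carry over. Pictures are saved under pics/ and viewed, and the job is handed in when it is done.

Besides the shell and the picture viewer there is one more tool, called after "Emit:" as name(argument=value, ...), one argument or row to a line, values as JSON. carry_out: Moves the arm, as the interface text tells. Its arguments: {"type":"object","properties":{"series":{"type":"array","items":{"type":"array","items":{"type":"number"}}}},"required":["series"]}

```bash
mkdir -p pics; python3 - <<'E'
from station import env
import cv2,numpy as np
for n in("scene","top"):
    im=env.camera(n); cv2.imwrite(f"pics/{n}0.png",im[:,:,::-1]); i=env.camera_info(n)
    print(n,{k:np.round(v,4).tolist() if k!='x' else v for k,v in i.items() if not isinstance(v,str)})
print(env.read_state())
E
```

```text
scene {'fx': 515.851, 'fy': 515.851, 'cx': 274.7531, 'cy': 210.9369, 'world_from_camera': [[-0.5747, -0.6647, 0.4774, 1.1334], [0.8182, -0.4767, 0.3214, 0.4575], [0.0139, 0.5753, 0.8178, 1.1845], [0.0, 0.0, 0.0, 1.0]]}
top {'fx': 438.7895, 'fy': 438.7895, 'cx': 277.089, 'cy': 209.3266, 'world_from_camera': [[-0.0126, 0.9955, -0.0939, 0.3728], [-0.9999, -0.0134, -0.0079, 0.0023], [-0.0091, 0.0938, 0.9955, 1.1168], [0.0, 0.0, 0.0, 1.0]]}
{'t': 0.1, 'qpos': array([ 1.00589049e+00,  2.21173371e-01,  1.52751955e+00,  6.97473413e-06,
        1.39470092e+00, -1.26093484e-01]), 'qvel': array([ 0.00070225, -0.00025368, -0.00457536, -0.00058499, -0.00103273,
        0.00097392]), 'effort': array([ 5.32829836e-04, -4.98241246e+01, -3.90544939e+01, -1.89736329e-04,
        5.70404751e-03, -3.97129224e-05]), 'eef_pos': array([0.2652378 , 0.56531285, 0.23028037]), 'eef_rot': array([-3.14135933e+00,  1.78603004e-03,  1.13198295e+00]), 'ft_force': array([0.21815649, 0.42975682, 0.84287024]), 'torque': array([ 0.01189407, -0.04669344,  0.04291741]), 'finger_gap': 0.0851526499725484}
```

View pics/scene0.png

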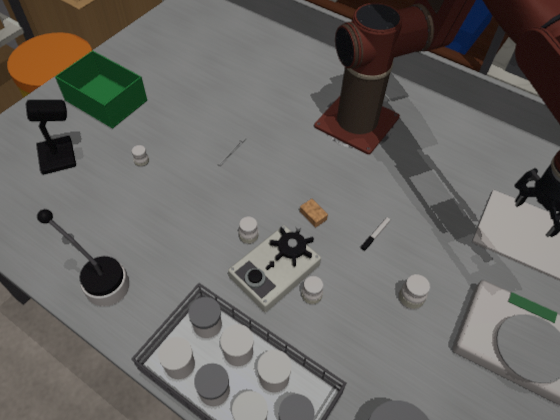

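View pics/top0.png

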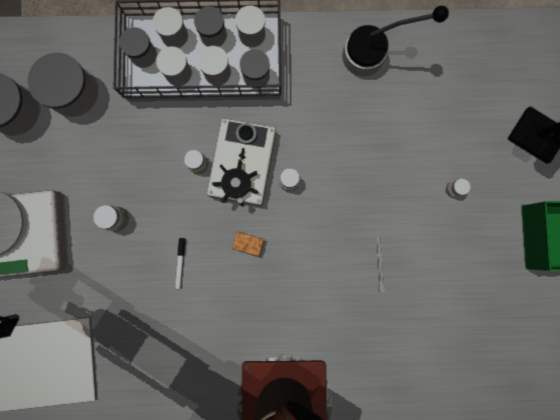

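The stamper is at about (241,162) in the top picture, with the wheel hub at (236,183) and the key at (246,131). Next I'll zoom in on it.

```bash
cat > h.py <<'E'
from station import env
import cv2,numpy as np
def ray(n,u,v):
    i=env.camera_info(n);M=np.array(i["world_from_camera"])
    d=M[:3,:3]@np.array([(u-i["cx"])/i["fx"],-(v-i["cy"])/i["fy"],-1]);return M[:3,3],d
def onz(n,u,v,z):
    o,d=ray(n,u,v);return o+d*(z-o[2])/d[2]
def proj(n,p):
    i=env.camera_info(n);M=np.array(i["world_from_camera"]);q=M[:3,:3].T@(np.array(p)-M[:3,3])
    return np.array([i["cx"]+i["fx"]*q[0]/-q[2], i["cy"]+i["fy"]*q[1]/q[2]])
E
python3 - <<'E'
from h import *
a=cv2.imread("pics/top0.png")[105:225,170:310]; b=cv2.imread("pics/scene0.png")[205:325,215:355]
g=np.hstack([cv2.resize(x,None,fx=5.5/2,fy=5.5/2,interpolation=cv2.INTER_CUBIC) for x in(a,b)])
g=np.clip(255*(g/255.)**.6,0,255).astype(np.uint8)
cv2.imwrite("pics/z0.png",g);print(g.shape)
for n,u,v,z in(("top",236,183,.071),("top",246,131,.067),("scene",292,244,.071),("scene",255,276,.067)): print(n,onz(n,u,v,z))
E
```

```text
(330, 770, 3)
top [0.53646515 0.10880004 0.071     ]
top [0.66523246 0.08424066 0.067     ]
scene [0.54154866 0.11404093 0.071     ]
scene [0.66731362 0.09047829 0.067     ]
```

View pics/z0.png

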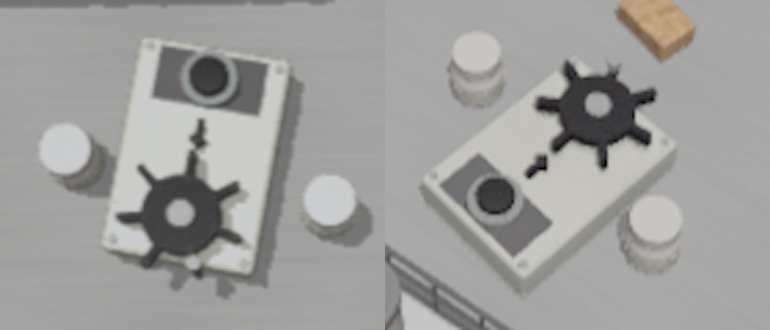

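```bash
python3 - <<'E'
from h import *
def blobs(n,box,thr):
    im=cv2.imread(f"pics/{n}0.png").astype(int); x0,y0,x1,y1=box
    g=im[y0:y1,x0:x1].max(2).astype(np.uint8)
    g=cv2.resize(g,None,fx=4,fy=4,interpolation=cv2.INTER_CUBIC)
    m=(g<thr).astype(np.uint8)
    k,l,s,c=cv2.connectedComponentsWithStats(m)
    out=[]
    for j in range(1,k):
        if s[j,4]>300: 
            mm=(l==j).astype(np.uint8)
            dt=cv2.distanceTransform(mm,cv2.DIST_L2,5)
            _,r,_,p=cv2.minMaxLoc(dt)
            fx=lambda q:((q[0]+.5)/4-.5+x0,(q[1]+.5)/4-.5+y0)
            print(n,thr,s[j,4]/16,"cen",np.round(fx(c[j]),2),"maxin",np.round(fx(p),2),r/4)
    return m
for t in(35,50,65):
    blobs("top",(205,112,280,212),t); blobs("scene",(225,222,325,305),t)
E
```

```text
top 35 145.4375 cen [245.62 132.41] maxin [245.62 132.38] 6.492249011993408
top 35 629.875 cen [235.73 182.9 ] maxin [244.38 187.38] 4.94844913482666
scene 35 648.25 cen [291.63 245.81] maxin [284.88 250.12] 5.4468994140625
scene 35 25.1875 cen [270.14 265.23] maxin [271.62 264.38] 1.75
scene 35 136.1875 cen [254.73 275.94] maxin [254.62 275.88] 6.25
top 50 160.4375 cen [245.59 132.4 ] maxin [245.62 132.62] 6.840698719024658
top 50 30.125 cen [254.38 139.28] maxin [256.12 138.38] 1.348449945449829
top 50 23.625 cen [241.95 154.21] maxin [241.38 155.12] 1.6476749181747437
top 50 729.9375 cen [235.61 182.93] maxin [244.62 186.88] 5.443024158477783
scene 50 703.1875 cen [291.62 245.69] maxin [284.88 250.12] 5.696898937225342
scene 50 30.5 cen [270.09 265.13] maxin [271.38 264.62] 2.0
scene 50 147.75 cen [254.71 275.9 ] maxin [254.62 275.88] 6.649998664855957
top 65 158.625 cen [231.86 131.7 ] maxin [230.62 135.88] 4.25
top 65 174.375 cen [245.61 132.39] maxin [245.38 132.12] 7.091473579406738
top 65 193.875 cen [258.98 136.66] maxin [259.12 140.12] 5.049224853515625
top 65 140.8125 cen [262.56 180.27] maxin [242.38 203.88] 1.7984498739242554
top 65 30.25 cen [241.99 154.08] maxin [241.38 154.88] 1.9492249488830566
top 65 36.4375 cen [206.3  164.23] maxin [204.62 167.38] 2.5
top 65 819.75 cen [235.19 183.5 ] maxin [235.38 192.38] 5.6968994140625
scene 65 749.75 cen [291.6  245.64] maxin [284.88 250.12] 5.9468994140625
scene 65 35.625 cen [270.06 265.09] maxin [271.38 264.38] 2.25
scene 65 159.0 cen [254.67 275.86] maxin [254.62 275.88] 6.940698623657227
```

```bash
python3 - <<'E'
from h import *
def tri(a,b):
    o1,d1=ray("top",*a);o2,d2=ray("scene",*b)
    A=np.c_[d1,-d2];s=np.linalg.lstsq(A,o2-o1,rcond=None)[0];p=o1+d1*s[0];q=o2+d2*s[1];return (p+q)/2,np.linalg.norm(p-q)
print("key",onz("top",245.62,132.4,.066),onz("scene",254.72,275.9,.066),tri((245.62,132.4),(254.72,275.9)))
print("wheel",onz("top",235.7,182.9,.068),onz("scene",291.62,245.8,.068),tri((235.7,182.9),(291.62,245.8)))
# hub cap grey
for n,(x0,y0,x1,y1) in(("top",(228,175,244,190)),("scene",(284,236,300,251))):
    g=cv2.imread(f"pics/{n}0.png")[y0:y1,x0:x1].max(2); g=cv2.resize(g,None,fx=4,fy=4,interpolation=cv2.INTER_CUBIC)
    m=(g>90).astype(np.uint8);k,l,s,c=cv2.connectedComponentsWithStats(m)
    for j in range(1,k): print(n,s[j,4]/16,(c[j]+.5)/4-.5+[x0,y0], onz(n,*((c[j]+.5)/4-.5+[x0,y0]),.072))
# stud
print("stud",onz("top",240.2,200.6,.083))
for n in("top","scene"):
  g=cv2.imread(f"pics/{n}0.png").max(2)
  print(n); 
  print(g[195:207,232:248] if n=="top" else g[226:240,296:314])
E
```

```text
key [0.66202444 0.08527008 0.066     ] [0.66707208 0.08943327 0.066     ] (array([0.66396697, 0.0863396 , 0.05796802]), np.float64(0.00102042672232507))
wheel [0.53718904 0.10983015 0.068     ] [0.54492914 0.11531018 0.068     ] (array([0.53886292, 0.1113601 , 0.05613132]), np.float64(0.0007297230602856079))
top 70.3125 [235.04788889 181.98788889] [0.53880273 0.11098342 0.072     ]
scene 54.8125 [291.95054162 242.42203535] [0.53827875 0.11163604 0.072     ]
stud [0.49225961 0.09776441 0.083     ]
top
[[ 28  29  29  29  31  32  34  37  31  26  26  32  52  86 111 117]
 [ 27  26  28  28  28  30  33  33  29  27  46  75  97 113 116 118]
 [ 45  35  29  27  28  32  42  58  65  62  87 109 114 116 117 125]
 [ 90  80  69  62  62  74  90 117 127 108 105 115 116 117 128 153]
 [ 94 104  93  89  94 112 133 141 142 137 126 112 115 125 152 172]
 [ 58  63  67  73  84 113 142 145 145 144 121  91 106 137 165 171]
 [ 57  56  55  57  60  95 134 143 145 139 107  68  87 110 137 146]
 [ 68  68  65  64  63  70 100 126 129 110  63  44  55  63  75  93]
 [ 79  72  70  70  69  69  70  64  54  40  27  35  51  55 
[... 567 characters left out ...]
127 125 126 126 126 127]
 [ 47  39  43  41 106 124 126 126 125 125 125 125 127 126 126 125 125 126]
 [ 26  21  16  72 119 127 127 126 125 125 124 125 124 125 126 126 125 126]
 [ 25  24  19  77 120 128 128 127 127 126 125 125 123 124 124 125 125 125]
 [ 23  22  22  48  84 108 125 128 128 127 126 125 125 124 125 124 125 125]
 [ 22  21  21  23  22  63  97 121 128 127 128 126 125 125 125 124 123 124]
 [ 24  23  22  21  24  22  47  94 121 127 127 128 127 126 108 102  95 118]
 [ 21  22  21  23  24  23  24  46 112 125 118 108  97  91  67  54  43  91]
 [ 20  20  23  22  22  23  23  22  84  89  77  60  44  27  25  25  24  55]
 [ 28  22  19  23  23  23  24  25  35  28  23  23  24  21  22  20  18  54]]
```

Both views agree:

| Quantity | Measured | Expected |
|---|---|---|
| Wheel axis | ≈ (0.5385, 0.1112) | – |
| Key | ≈ (0.6645, 0.087) | – |
| Axis-to-key distance | 128.3 mm | 128 mm |
| Stamper yaw | ≈ -10.9° | – |
| Stud angle from pointer | ≈ -153° | -154.3°, i.e. 3 clicks short |

The plan is to put the shut fingertip in the front gap and sweep it round the axis in 51.4° arcs.

```bash
cat >> h.py <<'E'
AX=np.array([.5385,.1112]); YAW=-10.9
def delta(x,y,z,yaw):
    s=env.read_state();p=s["eef_pos"];c=s["eef_rot"];R=cv2.Rodrigues(np.array([0,0,c[2]]))[0]@cv2.Rodrigues(np.array([0,c[1],0]))[0]@cv2.Rodrigues(np.array([c[0],0,0]))[0]
    T=cv2.Rodrigues(np.array([0,0,np.radians(yaw)]))[0]@np.diag([1,-1,-1.])
    w=np.degrees(cv2.Rodrigues(R.T@T)[0].ravel())
    print("t",round(s["t"],2),"pos",np.round(p,4),"yaw",round(np.degrees(c[2]),1),"F",np.round(s["ft_force"],1),"gap",round(s["finger_gap"],4))
    print("tool shift mm",np.round(R.T@(np.array([x,y,z])-p)*1e3,1),"turn",np.round(w,1))
def arc(phi,r=.058):  # finger phi deg CCW from front
    a=np.radians(180+YAW+phi);return AX+r*np.array([np.cos(a),np.sin(a)])
E
python3 - <<'E'
from h import *
p=arc(0);print(p);delta(p[0],p[1],.16,YAW)
E
```

```text
[0.48154639 0.12216754]
t 0.1 pos [0.2652 0.5653 0.2303] yaw 64.9 F [0.2 0.4 0.8] gap 0.0852
tool shift mm [-309.1  384.1   70.7] turn [ 0.1  0.1 75.8]
```

Emit:
carry_out(
  series=[
    [-0.022,0.0275,0.002,0,0,0,1],
    [-0.022,0.0275,0.002,0,0,0,1],
    [-0.022,0.0275,0.002,0,0,0,1],
    [-0.022,0.0275,0.002,0,0,0,1],
    [-0.022,0.0275,0.002,0,0,0,1],
    [-0.022,0.0275,0.002,0,0,0,1],
    [-0.022,0.0275,0.002,0,0,0,1],
    [-0.022,0.0275,0.002,0,0,0,1],
    [-0.022,0.0275,0.002,0,0,0,1],
    [-0.022,0.0275,0.002,0,0,0,1],
    [-0.022,0.0275,0.002,0,0,0,1],
    [-0.022,0.0275,0.002,0,0,0,1],
    [-0.022,0.0275,0.002,0,0,0,1],
    [0,0,0,0,0,7,1],
    [0,0,0,0,0,7,1],
    [0,0,0,0,0,7,1],
    [0,0,0,0,0,7,1],
    [0,0,0,0,0,7,1],
    [0,0,0,0,0,7,1],
    [0,0,0,0,0,7,1],
  ],
)

```text
t: 1.77
eef_pos: [0.4701, 0.1312, 0.1933]
eef_rot: [3.138, 0.015, 0.268]
ft_force: [0.2, 0.8, -0.5]
finger_gap: 0.0001
```

```bash
python3 - <<'E'
from h import *
p=arc(0);delta(p[0],p[1],.16,YAW)
E
```

```text
t 1.77 pos [0.4701 0.1312 0.1933] yaw 15.4 F [ 0.2  0.8 -0.5] gap 0.0001
tool shift mm [ 9.1 11.7 33.2] turn [ 0.4  0.8 26.3]
```

Emit:
carry_out(
  series=[
    [0,0,0.01,0,0,7,1],
    [0,0,0.01,0,0,7,1],
    [0,0,0.01,0,0,7,1],
    [0,0,0,0,0,5,1],
    [0.007,0.013,0.002,0,0.5,0,1],
    [0,0,0,0,0,0,1],
  ],
)

```text
t: 2.27
eef_pos: [0.472, 0.1166, 0.1576]
eef_rot: [3.131, 0.007, -0.204]
ft_force: [-0.2, -1.3, -1.0]
finger_gap: -0.0002
```

```bash
python3 - <<'E'
from h import *
p=arc(0);delta(p[0],p[1],.10,YAW)
E
```

```text
t 2.27 pos [0.472  0.1166 0.1576] yaw -11.7 F [-0.2 -1.3 -1. ] gap -0.0002
tool shift mm [ 8.6 -8.1 57.5] turn [ 0.6  0.4 -0.8]
```

Emit:
carry_out(
  series=[
    [0.0085,-0.008,0.02,0.6,0.4,-0.8,1],
    [0,0,0.025,0,0,0,1],
    [0,0,0.01,0,0,0,1],
    [0,0,0,0,0,0,1],
  ],
)

```text
t: 2.6
eef_pos: [0.4827, 0.1231, 0.1017]
eef_rot: [-3.14, -0.002, -0.191]
ft_force: [-1.1, -0.1, 0.0]
finger_gap: -0.0002
```

```bash
python3 - <<'E'
from h import *
p=arc(0);delta(p[0],p[1],.062,YAW)
for n,b in(("top",(180,110,300,250)),("scene",(230,150,350,290))):
    im=env.camera(n)[b[1]:b[3],b[0]:b[2],::-1]; im=cv2.resize(im,None,fx=4,fy=4,interpolation=cv2.INTER_CUBIC)
    cv2.imwrite(f"pics/{n}1.png",np.clip(255*(im/255.)**.6,0,255).astype(np.uint8))
E
```

```text
t 2.6 pos [0.4827 0.1231 0.1017] yaw -10.9 F [-1.1 -0.1  0. ] gap -0.0002
tool shift mm [-1.   1.2 39.7] turn [-0.1 -0.1 -0. ]
```

View pics/scene1.png

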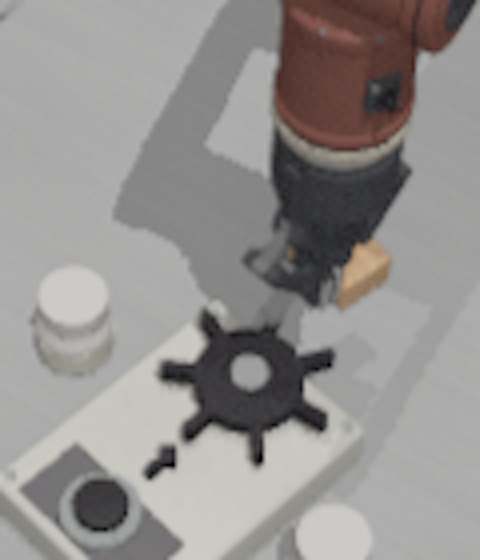

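View pics/top1.png

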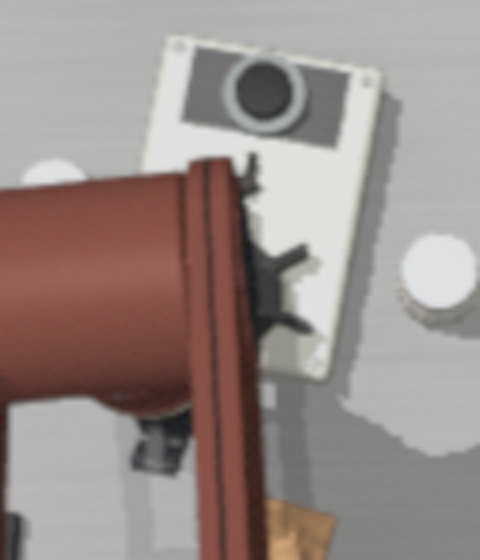

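```bash
python3 - <<'E'
from h import *
f=lambda p:(proj("scene",p)-[230,150])*4+1.5
p=env.read_state()["eef_pos"]
print("tcp now",f(p),"at z.062",f([*arc(0),.062]),"stud lobe",f([*arc(25.7,.046),.083]),"prev lobe tip",f([*arc(-25.7,.058),.071]),"next",f([*arc(77.1,.058),.071]),"hub",f([*AX,.071]))
E
```

```text
tcp now [315.01844257 293.84740834] at z.062 [311.06891732 326.61613921] stud lobe [272.85590254 304.7633376 ] prev lobe tip [334.15259818 348.18791257] next [200.68446378 306.05678768] hub [248.47065697 371.91890118]
```

The scene picture shows the dark fingertip at about (318,300), against a projected (315,294). The grey piece at (280,315) is the stud. The gap below the fingertip is free, so I'll descend into it.

Emit:
carry_out(
  series=[
    [-0.001,0.001,0.01,0,0,0,1],
    [0,0,0.015,0,0,0,1],
    [0,0,0.01,0,0,0,1],
    [0,0,0.003,0,0,0,1],
    [0,0,0,0,0,0,1],
  ],
)

```text
t: 3.12
eef_pos: [0.486, 0.1231, 0.0682]
eef_rot: [-3.137, -0.012, -0.19]
ft_force: [-0.3, -0.7, -0.1]
finger_gap: -0.0
```

```bash
python3 - <<'E'
from h import *
p=arc(0);delta(p[0],p[1],.062,YAW)
print(f:=[np.round(1e3*.058*x,1) for x in (np.sin(np.radians(6)),1-np.cos(np.radians(6)))])
for ph in(5,10): 
  p=arc(ph);delta(p[0],p[1],.062,YAW+ph)
E
```

```text
t 3.12 pos [0.486  0.1231 0.0682] yaw -10.9 F [-0.3 -0.7 -0.1] gap -0.0
tool shift mm [-4.3  1.8  6.1] turn [-0.2 -0.7  0. ]
[np.float64(6.1), np.float64(0.3)]
t 3.12 pos [0.486  0.1231 0.0682] yaw -10.9 F [-0.3 -0.7 -0.1] gap -0.0
tool shift mm [-4.1  6.8  6.1] turn [-0.2 -0.7 -5. ]
t 3.12 pos [0.486  0.1231 0.0682] yaw -10.9 F [-0.3 -0.7 -0.1] gap -0.0
tool shift mm [-3.4 11.8  6.1] turn [ -0.2  -0.7 -10. ]
```

Emit:
carry_out(
  series=[
    [-0.004,0.002,0.006,0,-0.7,0,1],
    [0,0,0,0,0,0,1],
    [0.0002,0.005,0,0,0,-5,1],
    [0.0002,0.005,0,0,0,-5,1],
    [0.0002,0.005,0,0,0,-5,1],
    [0,0,0,0,0,0,1],
  ],
)

```text
t: 3.62
eef_pos: [0.4809, 0.1076, 0.0631]
eef_rot: [-3.135, -0.0, 0.083]
ft_force: [-0.6, 2.8, -1.4]
finger_gap: -0.0003
```

```bash
cat >> h.py <<'E'
def where():
    p=env.read_state()["eef_pos"];d=p[:2]-AX;print("phi",round((np.degrees(np.arctan2(d[1],d[0]))-180-YAW+180)%360-180,1),"r",round(np.hypot(*d)*1e3,1))
def nxt(*phis,r=.058,z=.062):
    where()
    for ph in phis:
        p=arc(ph,r);delta(p[0],p[1],z,YAW+ph)
E
python3 -c "
from h import *
nxt(15,20)"
```

```text
phi 14.4 r 57.7
t 3.62 pos [0.4809 0.1076 0.0631] yaw 4.8 F [-0.6  2.8 -1.4] gap -0.0003
tool shift mm [-0.3  0.6  1.1] turn [-0.4 -0.   0.7]
t 3.62 pos [0.4809 0.1076 0.0631] yaw 4.8 F [-0.6  2.8 -1.4] gap -0.0003
tool shift mm [-0.1  5.6  1.1] turn [-0.4 -0.  -4.3]
```

Emit:
carry_out(
  series=[
    [0,0.0056,0.001,0,0,-4.5,1],
    [0.0002,0.005,0,0,0,-5,1],
    [0.0002,0.005,0,0,0,-5,1],
    [0.0002,0.005,0,0,0,-5,1],
    [0,0,0,0,0,0,1],
  ],
)

```text
t: 4.03
eef_pos: [0.4847, 0.089, 0.0629]
eef_rot: [-3.132, -0.002, 0.425]
ft_force: [0.5, 0.1, -1.1]
finger_gap: -0.0001
```

```bash
python3 -c "
from h import *
nxt(40,45,51.4)"
```

```text
phi 33.3 r 58.3
t 4.03 pos [0.4847 0.089  0.0629] yaw 24.3 F [ 0.5  0.1 -1.1] gap -0.0001
tool shift mm [0.4 6.7 0.8] turn [-0.5 -0.1 -4.8]
t 4.03 pos [0.4847 0.089  0.0629] yaw 24.3 F [ 0.5  0.1 -1.1] gap -0.0001
tool shift mm [ 1.1 11.8  0.8] turn [-0.5 -0.2 -9.8]
t 4.03 pos [0.4847 0.089  0.0629] yaw 24.3 F [ 0.5  0.1 -1.1] gap -0.0001
tool shift mm [ 2.5 18.1  0.7] turn [ -0.5  -0.2 -16.2]
```

Emit:
carry_out(
  series=[
    [0.0004,0.0065,0.0008,0,0,-5,1],
    [0.0002,0.005,0,0,0,-5,1],
    [0.0003,0.006,0,0,0,-6,1],
    [0,0,0,0,0,0,1],
    [0,0,0,0,0,0,1],
  ],
)

```text
t: 4.45
eef_pos: [0.4952, 0.0744, 0.0635]
eef_rot: [-3.135, -0.006, 0.69]
ft_force: [-0.2, 0.6, -0.1]
finger_gap: 0.0003
```

```bash
cat >> h.py <<'E'
def snap(k):
    b=(230,150,350,290);im=env.camera("scene")[b[1]:b[3],b[0]:b[2],::-1]; im=cv2.resize(im,None,fx=4,fy=4,interpolation=cv2.INTER_CUBIC)
    b=(180,110,300,250);i2=env.camera("top")[b[1]:b[3],b[0]:b[2],::-1]; i2=cv2.resize(i2,None,fx=2.6,fy=4,interpolation=cv2.INTER_CUBIC)
    im=np.hstack([im,i2]);cv2.imwrite(f"pics/{k}.png",np.clip(255*(im/255.)**.6,0,255).astype(np.uint8))
    f=lambda p:np.round((proj("scene",p)-[230,150])*4+1.5)
    print("lobes CCW from pointer",[f([*arc(180+j*360/7,.058),.071]).astype(int).tolist() for j in range(7)],"studs",[f([*arc(180+j*360/7,.046),.083]).astype(int).tolist() for j in range(7)])
E
python3 -c "
from h import *
nxt(51.4,60);snap('a')"
```

```text
phi 51.3 r 56.8
t 4.45 pos [0.4952 0.0744 0.0635] yaw 39.5 F [-0.2  0.6 -0.1] gap 0.0003
tool shift mm [-1.2  0.2  1.4] turn [-0.4 -0.3 -1. ]
t 4.45 pos [0.4952 0.0744 0.0635] yaw 39.5 F [-0.2  0.6 -0.1] gap 0.0003
tool shift mm [-0.4  8.8  1.4] turn [-0.4 -0.4 -9.6]
lobes CCW from pointer [[183, 427], [259, 452], [327, 416], [334, 348], [278, 301], [201, 306], [158, 361]] studs [[197, 405], [258, 425], [312, 397], [318, 343], [273, 305], [211, 309], [177, 353]]
```

View pics/a.png

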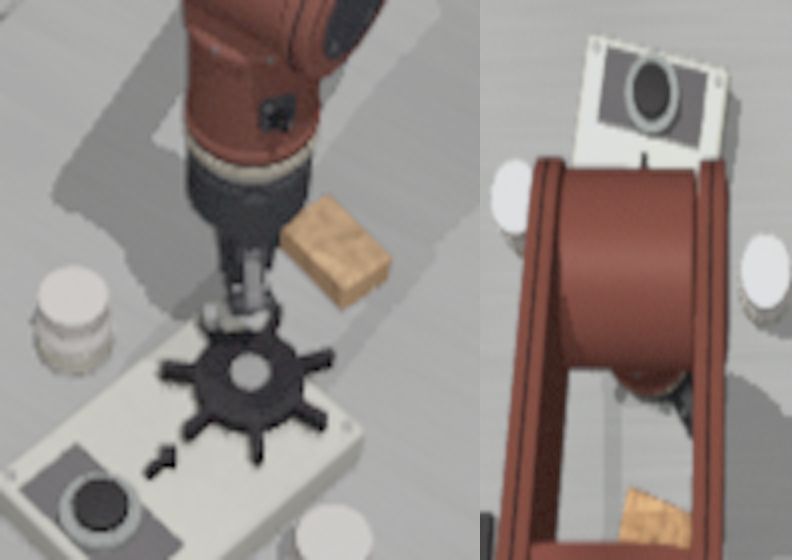

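The lobes sit at a detent again: the pointer lobe is at (190,430) and the stud lobe at about (212,315). The finger is between the stud lobe and the next one, so that is one click done. Now the second.

Emit:
carry_out(
  series=[
    [-0.001,0.005,0.0013,-0.4,-0.3,-6,1],
    [0.0002,0.005,0,0,0,-5,1],
    [0.0002,0.005,0,0,0,-5,1],
    [0.0002,0.005,0,0,0,-5,1],
    [0.0002,0.005,0,0,0,-5,1],
  ],
)

```text
t: 4.97
eef_pos: [0.5086, 0.0603, 0.0611]
eef_rot: [-3.133, 0.004, 1.148]
ft_force: [-3.7, -2.8, 3.0]
finger_gap: 0.0001
```

```bash
python3 -c "
from h import *
nxt(80,85)"
```

```text
phi 70.5 r 59.0
t 4.97 pos [0.5086 0.0603 0.0611] yaw 65.8 F [-3.7 -2.8  3. ] gap 0.0001
tool shift mm [ 0.8  9.7 -1. ] turn [-0.5  0.2 -3.3]
t 4.97 pos [0.5086 0.0603 0.0611] yaw 65.8 F [-3.7 -2.8  3. ] gap 0.0001
tool shift mm [ 1.3 14.7 -1. ] turn [-0.5  0.2 -8.3]
```

Emit:
carry_out(
  series=[
    [0.0005,0.005,-0.001,0,0,0,1],
    [0.0005,0.005,0,0,0,-3,1],
    [0.0002,0.005,0,0,0,-5,1],
    [0.0002,0.005,0,0,0,-5,1],
  ],
)

```text
t: 5.3
eef_pos: [0.5262, 0.0545, 0.0613]
eef_rot: [-3.128, 0.004, 1.367]
ft_force: [0.1, -1.4, 0.3]
finger_gap: 0.0001
```

```bash
python3 -c "
from h import *
nxt(95,102.8)"
```

```text
phi 88.6 r 58.1
t 5.3 pos [0.5262 0.0545 0.0613] yaw 78.3 F [ 0.1 -1.4  0.3] gap 0.0001
tool shift mm [ 0.4  6.4 -0.8] turn [-0.8  0.2 -5.8]
t 5.3 pos [0.5262 0.0545 0.0613] yaw 78.3 F [ 0.1 -1.4  0.3] gap 0.0001
tool shift mm [ 1.7 14.2 -0.9] turn [ -0.8   0.1 -13.6]
```

Emit:
carry_out(
  series=[
    [0.0003,0.005,-0.0008,-0.8,0.1,-4.5,1],
    [0.0002,0.005,0,0,0,-5,1],
    [0.0002,0.0045,0,0,0,-4,1],
    [0,0,0,0,0,0,1],
    [0,0,0,0,0,0,1],
  ],
)

```text
t: 5.72
eef_pos: [0.5436, 0.0544, 0.0627]
eef_rot: [3.138, 0.001, 1.591]
ft_force: [-0.4, -0.1, -0.6]
finger_gap: -0.0003
```

```bash
python3 -c "
from h import *
nxt(102.8,110);snap('b')"
```

```text
phi 106.0 r 57.1
t 5.72 pos [0.5436 0.0544 0.0627] yaw 91.2 F [-0.4 -0.1 -0.6] gap -0.0003
tool shift mm [-1.1 -3.2  0.7] turn [ 0.2  0.  -0.7]
t 5.72 pos [0.5436 0.0544 0.0627] yaw 91.2 F [-0.4 -0.1 -0.6] gap -0.0003
tool shift mm [-0.5  4.1  0.8] turn [ 0.2  0.1 -7.9]
lobes CCW from pointer [[183, 427], [259, 452], [327, 416], [334, 348], [278, 301], [201, 306], [158, 361]] studs [[197, 405], [258, 425], [312, 397], [318, 343], [273, 305], [211, 309], [177, 353]]
```

View pics/b.png

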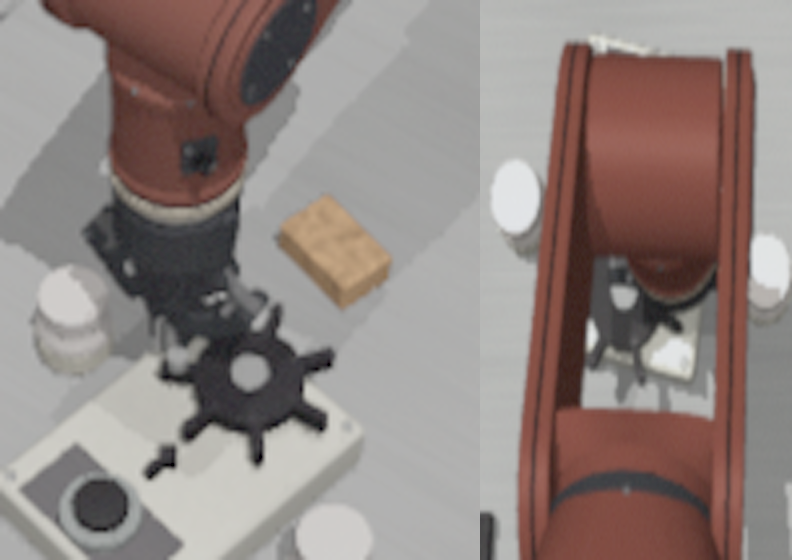

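The stud now shows at (178,355), one lobe short of the pointer. Two clicks are done. Now the third, in small steps.

Emit:
carry_out(
  series=[
    [-0.0005,0.003,0.0008,0,0,-5,1],
    [0.0002,0.005,0,0,0,-5,1],
    [0.0002,0.005,0,0,0,-4,1],
    [0.0002,0.005,0,0,0,-4,1],
  ],
)

```text
t: 6.15
eef_pos: [0.5575, 0.0569, 0.0614]
eef_rot: [-3.138, 0.001, 1.907]
ft_force: [-2.6, -1.6, 1.9]
finger_gap: 0.0001
```

```bash
python3 -c "
from h import *
nxt(130,140,154.2)"
```

```text
phi 120.2 r 57.5
t 6.15 pos [0.5575 0.0569 0.0614] yaw 109.3 F [-2.6 -1.6  1.9] gap 0.0001
tool shift mm [ 0.4  9.9 -0.7] turn [-0.2  0.1 -9.8]
t 6.15 pos [0.5575 0.0569 0.0614] yaw 109.3 F [-2.6 -1.6  1.9] gap 0.0001
tool shift mm [ 3.  19.7 -0.7] turn [ -0.2   0.  -19.8]
t 6.15 pos [0.5575 0.0569 0.0614] yaw 109.3 F [-2.6 -1.6  1.9] gap 0.0001
tool shift mm [ 9.4 32.5 -0.8] turn [ -0.2   0.  -34. ]
```

Emit:
carry_out(
  series=[
    [0.0002,0.005,-0.0007,0,0,-5,1],
    [0.0002,0.005,0,0,0,-4.5,1],
    [0.0002,0.005,0,0,0,-4.5,1],
    [0.0002,0.004,0,0,0,-4,1],
    [0,0,0,0,0,0,1],
  ],
)

```text
t: 6.57
eef_pos: [0.5728, 0.0653, 0.0614]
eef_rot: [-3.134, -0.0, 2.226]
ft_force: [-0.1, -0.2, 0.6]
finger_gap: 0.0
```

```bash
python3 -c "
from h import *
nxt(140,147,154.2)"
```

```text
phi 137.7 r 57.3
t 6.57 pos [0.5728 0.0653 0.0614] yaw 127.5 F [-0.1 -0.2  0.6] gap 0.0
tool shift mm [-0.7  2.4 -0.6] turn [-0.4 -0.  -1.6]
t 6.57 pos [0.5728 0.0653 0.0614] yaw 127.5 F [-0.1 -0.2  0.6] gap 0.0
tool shift mm [-0.1  9.4 -0.7] turn [-0.4 -0.1 -8.6]
t 6.57 pos [0.5728 0.0653 0.0614] yaw 127.5 F [-0.1 -0.2  0.6] gap 0.0
tool shift mm [ 1.4 16.5 -0.7] turn [ -0.4  -0.1 -15.8]
```

Emit:
carry_out(
  series=[
    [0.0003,0.005,-0.0007,0,0,-5,1],
    [0.0002,0.005,0,0,0,-5,1],
    [0.0002,0.003,0,0,0,-4,1],
    [0,0,0,0,0,0,1],
    [0,0,0,0,0,0,1],
  ],
)

```text
t: 6.98
eef_pos: [0.5805, 0.0749, 0.0615]
eef_rot: [-3.133, -0.004, 2.459]
ft_force: [-0.4, -0.3, -0.1]
finger_gap: 0.0005
```

```bash
python3 -c "
from h import *
nxt(154.2);snap('c')"
```

```text
phi 150.1 r 55.5
t 6.98 pos [0.5805 0.0749 0.0615] yaw 140.9 F [-0.4 -0.3 -0.1] gap 0.0005
tool shift mm [-2.5  4.1 -0.5] turn [-0.5 -0.2 -2.4]
lobes CCW from pointer [[183, 427], [259, 452], [327, 416], [334, 348], [278, 301], [201, 306], [158, 361]] studs [[197, 405], [258, 425], [312, 397], [318, 343], [273, 305], [211, 309], [177, 353]]
```

View pics/c.png

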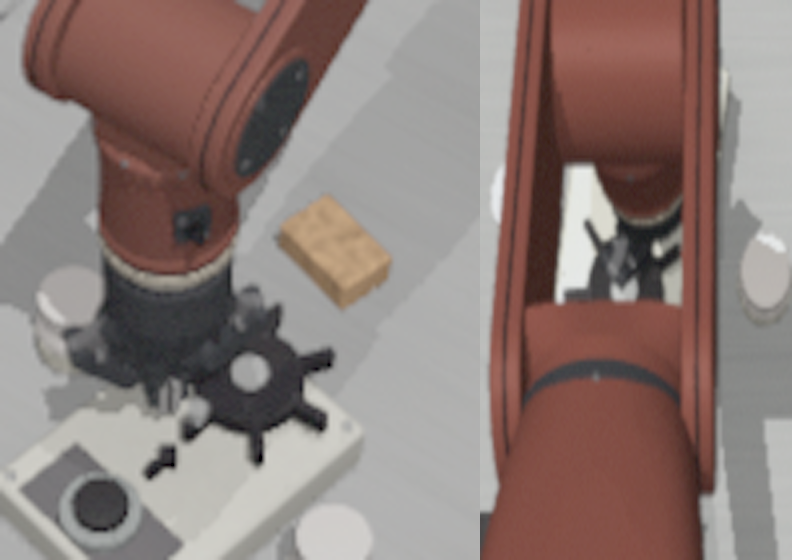

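The stud is now at (196,408), the expected spot at the pointer (197,405). I'll centre the finger in the gap, lift straight up and look again.

Emit:
carry_out(
  series=[
    [-0.0025,0.003,0,-0.5,-0.2,0,1],
    [0,0,0,0,0,0,1],
    [0,0,-0.01,0,0,0,1],
    [0,0,-0.015,0,0,0,1],
    [0,0,-0.02,0,0,0,1],
    [0,0,-0.02,0,0,0,1],
    [0,0,0,0,0,0,1],
  ],
)

```text
t: 7.67
eef_pos: [0.5826, 0.0748, 0.1294]
eef_rot: [-3.14, -0.003, 2.451]
ft_force: [1.0, -0.1, 0.7]
finger_gap: -0.0002
```

```bash
python3 -c "
from h import *
delta(.6645,.087,.12,143);snap('d')"
```

```text
t 7.67 pos [0.5826 0.0748 0.1294] yaw 140.4 F [ 1.  -0.1  0.7] gap -0.0002
tool shift mm [-55.3  61.6   9.2] turn [-0.1 -0.2 -2.6]
lobes CCW from pointer [[183, 427], [259, 452], [327, 416], [334, 348], [278, 301], [201, 306], [158, 361]] studs [[197, 405], [258, 425], [312, 397], [318, 343], [273, 305], [211, 309], [177, 353]]
```

View pics/d.png

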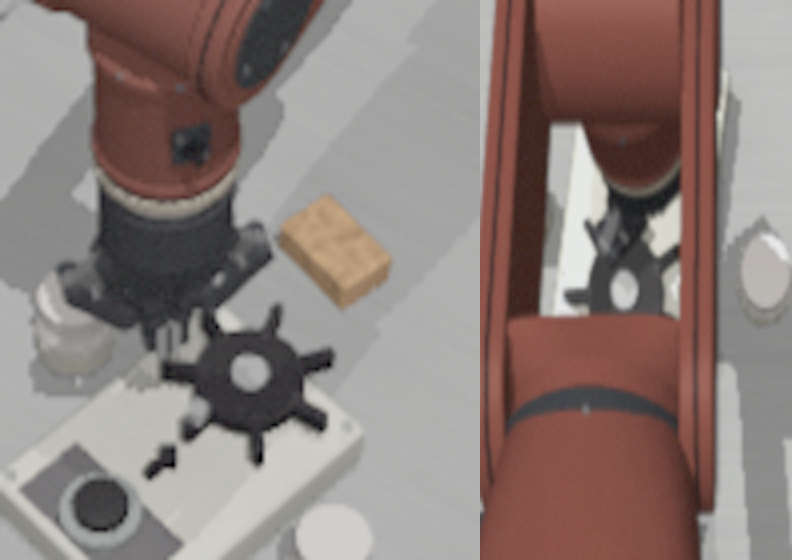

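The wheel is released and sits on its click, with the stud at (197,409) facing the pointer. Now the key.

Emit:
carry_out(
  series=[
    [-0.02,0.022,0,0,0,0,1],
    [-0.02,0.022,0,0,0,0,1],
    [-0.015,0.018,0,0,0,0,1],
    [0,0,0,0,0,0,1],
    [0,0,0,0,0,0,1],
  ],
)

```text
t: 8.18
eef_pos: [0.6578, 0.0876, 0.1156]
eef_rot: [-3.127, -0.018, 2.449]
ft_force: [0.1, 0.7, -0.3]
finger_gap: 0.0002
```

```bash
python3 -c "
from h import *
delta(.6645,.087,.08,140)"
```

```text
t 8.18 pos [0.6578 0.0876 0.1156] yaw 140.3 F [ 0.1  0.7 -0.3] gap 0.0002
tool shift mm [-6.1  4.3 35.4] turn [-0.8 -1.   0.3]
```

Emit:
carry_out(
  series=[
    [-0.006,0.004,0.01,-0.8,-1,0,1],
    [0,0,0.013,0,0,0,1],
    [0,0,0.01,0,0,0,1],
    [0,0,0,0,0,0,1],
    [0,0,0,0,0,0,1],
  ],
)

```text
t: 8.6
eef_pos: [0.6586, 0.0865, 0.0754]
eef_rot: [-3.135, -0.008, 2.448]
ft_force: [-0.0, -0.4, -0.0]
finger_gap: 0.0001
```

```bash
python3 -c "
from h import *
delta(.6645,.087,.061,140)"
```

```text
t 8.6 pos [0.6586 0.0865 0.0754] yaw 140.3 F [-0.  -0.4 -0. ] gap 0.0001
tool shift mm [-4.3  4.3 14.3] turn [-0.4 -0.5  0.3]
```

Emit:
carry_out(
  series=[
    [-0.0043,0.0043,0,-0.4,-0.5,0,1],
    [0,0,0,0,0,0,1],
    [0,0,0.006,0,0,0,1],
    [0,0,0.005,0,0,0,1],
    [0,0,0,0,0,0,1],
  ],
)

```text
t: 9.02
eef_pos: [0.6654, 0.0871, 0.0652]
eef_rot: [3.14, 0.003, 2.448]
ft_force: [-2.1, 0.3, 2.0]
finger_gap: 0.0002
```

```bash
python3 -c "
from h import *
delta(.6645,.087,.061,140)"
```

```text
t 9.02 pos [0.6654 0.0871 0.0652] yaw 140.3 F [-2.1  0.3  2. ] gap 0.0002
tool shift mm [ 0.7 -0.6  4.2] turn [0.1 0.2 0.3]
```

In contact with about 2 N upward. I'll press on to the bottom.

Emit:
carry_out(
  series=[
    [0,0,0.003,0,0,0,1],
    [0,0,0.003,0,0,0,1],
    [0,0,0.001,0,0,0,1],
    [0,0,0,0,0,0,1],
  ],
)

```text
t: 9.35
eef_pos: [0.6659, 0.0871, 0.0617]
eef_rot: [3.14, 0.003, 2.448]
ft_force: [-3.8, -0.1, 3.6]
finger_gap: -0.0
```

```bash
python3 -c "
from h import *
delta(.6645,.087,.061,140)"
```

```text
t 9.35 pos [0.6659 0.0871 0.0617] yaw 140.3 F [-3.8 -0.1  3.6] gap -0.0
tool shift mm [ 1.  -1.   0.7] turn [0.1 0.2 0.3]
```

Emit:
carry_out(
  series=[
    [0,0,0.002,0,0,0,1],
    [0,0,0.002,0,0,0,1],
    [0,0,0.001,0,0,0,1],
  ],
)

```text
t: 9.6
eef_pos: [0.6663, 0.0871, 0.0612]
eef_rot: [3.14, 0.004, 2.449]
ft_force: [-4.4, -0.6, 4.0]
finger_gap: -0.0001
```

```bash
python3 -c "
from h import *
delta(.6645,.087,.061,140)"
```

```text
t 9.6 pos [0.6663 0.0871 0.0612] yaw 140.3 F [-4.4 -0.6  4. ] gap -0.0001
tool shift mm [ 1.3 -1.3  0.2] turn [0.1 0.2 0.3]
```

Emit:
carry_out(
  series=[
    [0,0,0.004,0,0,0,1],
    [0,0,0.004,0,0,0,1],
  ],
)

```text
t: 9.77
eef_pos: [0.6669, 0.0872, 0.0606]
eef_rot: [3.14, 0.004, 2.449]
ft_force: [-18.4, -1.6, 31.0]
finger_gap: -0.0001
```

```bash
python3 -c "
from h import *
delta(.6645,.087,.061,140);snap('e')"
```

```text
t 9.77 pos [0.6669 0.0872 0.0606] yaw 140.3 F [-18.4  -1.6  31. ] gap -0.0001
tool shift mm [ 1.7 -1.6 -0.4] turn [0.1 0.2 0.3]
lobes CCW from pointer [[183, 427], [259, 452], [327, 416], [334, 348], [278, 301], [201, 306], [158, 361]] studs [[197, 405], [258, 425], [312, 397], [318, 343], [273, 305], [211, 309], [177, 353]]
```

View pics/e.png

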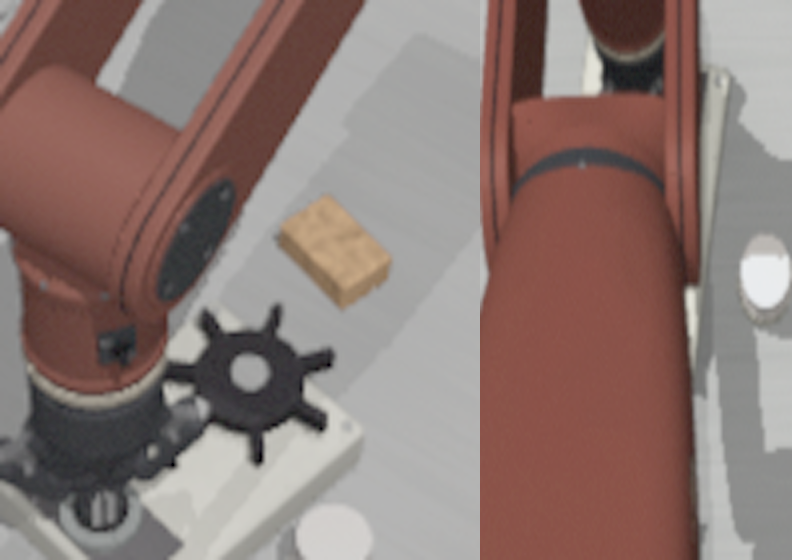

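The force jumped to 31 N at z = 0.0606, so the key is on its bottom stop. The wheel looks unmoved. Now I lift away.

Emit:
carry_out(
  series=[
    [0,0,-0.005,0,0,0,1],
    [0,0,-0.015,0,0,0,1],
    [0,0,-0.03,0,0,0,1],
    [0,0,-0.035,0,0,0,1],
    [0,0,-0.035,0,0,0,1],
    [0,0,-0.035,0,0,0,1],
    [0.03,0.01,0,0,0,0,1],
    [0.03,0.01,0,0,0,0,1],
    [0.03,0.01,0,0,0,0,1],
    [0.03,0.01,0,0,0,0,1],
    [0.03,0.01,0,0,0,0,1],
    [0,0,0,0,0,0,1],
    [0,0,0,0,0,0,1],
  ],
)

```text
t: 10.95
eef_pos: [0.5814, 0.2257, 0.2242]
eef_rot: [3.135, 0.008, 2.445]
ft_force: [1.4, -0.3, -0.8]
finger_gap: 0.0
```

```bash
python3 -c "
from h import *
delta(.6645,.087,.2,140);snap('f')
a=env.camera('top');b=env.camera('scene')
cv2.imwrite('pics/topf.png',a[:,:,::-1])
A=cv2.imread('pics/scene0.png').astype(int);d=np.abs(A-b[:,:,::-1].astype(int)).max(2)
print('diff pots scene', [(n,int((d[v-14:v+14,u-14:u+14]>40).sum())) for n,u,v in(('pot_b?',248,229),('pot_a?',313,289),('c',416,291),('d',139,155),('marker',376,234),('forceps',232,152),('block',313,212))])
"
```

```text
t 10.95 pos [0.5814 0.2257 0.2242] yaw 140.1 F [ 1.4 -0.3 -0.8] gap 0.0
tool shift mm [-152.5  -53.3   25. ] turn [0.4 0.5 0.1]
lobes CCW from pointer [[183, 427], [259, 452], [327, 416], [334, 348], [278, 301], [201, 306], [158, 361]] studs [[197, 405], [258, 425], [312, 397], [318, 343], [273, 305], [211, 309], [177, 353]]
diff pots scene [('pot_b?', 0), ('pot_a?', 0), ('c', 0), ('d', 0), ('marker', 0), ('forceps', 0), ('block', 433)]
```

View pics/f.png

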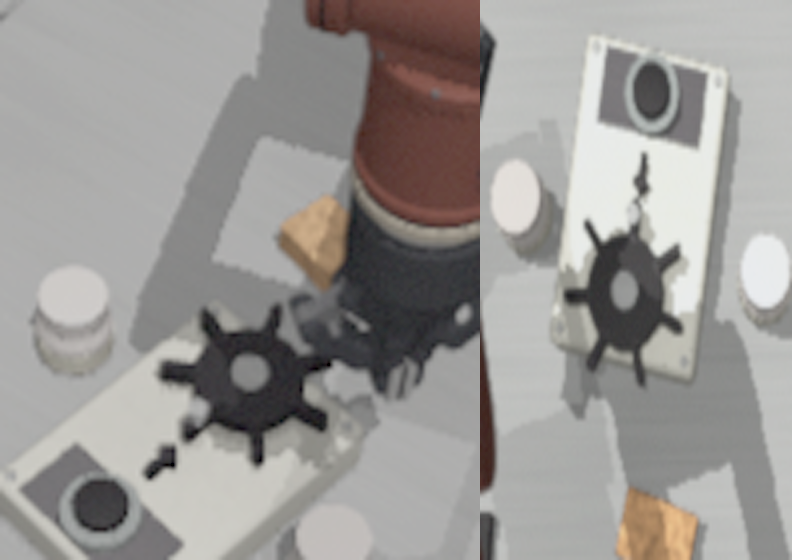

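```bash
python3 - <<'E'
from h import *
g=cv2.imread("pics/topf.png").max(2)
def dark(img,b,t=50):
    x0,y0,x1,y1=b;m=(img[y0:y1,x0:x1]<t);y,x=np.nonzero(m);return x.mean()+x0,y.mean()+y0,m.sum()
for f in("top0","topf"): print(f,dark(cv2.imread(f"pics/{f}.png").max(2),(236,122,256,142)))
sub=g[160:168,212:226]; c=cv2.resize(g[155:172,210:245],None,fx=4,fy=4,interpolation=cv2.INTER_CUBIC)
# stud: bright blob within dark/white; expected position
e=proj("top",[*arc(180,.046),.083]);print("expected stud",e); x,y=np.round(e).astype(int); print(g[y-6:y+7,x-7:x+8])
E
```

```text
top0 (np.float64(245.93413173652695), np.float64(132.75449101796409), np.int64(167))
topf (np.float64(245.9090909090909), np.float64(132.66883116883116), np.int64(154))
expected stud [238.04231105 162.66300702]
[[223 223 223 223 222 223 223 218 190 120  49  33  34  73 138]
 [224 224 223 223 223 223 222 218 205 157  69  57  82 130 189]
 [223 223 223 223 223 223 218 195 154 115 105 129 146 182 217]
 [224 223 223 223 222 219 203 159 102  81 133 179 175 197 221]
 [223 224 224 223 220 206 186 177 160 120 102 168 214 219 223]
 [223 223 224 222 215 187 167 178 176 154 114 152 204 216 222]
 [223 223 223 223 217 199 185 183 180 163 128 124 154 182 213]
 [224 224 223 223 220 208 187 182 174 146 107 119 143 154 189]
 [222 222 222 218 214 202 169 156 136  92  84 122 143 151 186]
 [217 210 207 192 189 195 138  74  56  44  77 124 143 150 178]
 [188 154 143 142 163 166  99  44  31  35  80 127 144 147 153]
 [131 113  88  74  79  73  47  38  38  45  93 135 145 146 146]
 [ 49  39  31  26  27  26  35  47  47  41  71 110 131 141 147]]
```

The stud is at pixel (238,163) in the top view, where it is expected when on the pointer, within about 1 px or 3°. The key's dark cap is back at its starting position.

```bash
python3 -c "
from h import *
print(env.finish_job())"
```

```text
the job is handed in; nothing more can be done
None
```

The day wheel is on the stud's lobe, the stamping key has been pressed and released, and the job is handed in at about t = 11 s. No verdict is reported back.

- **Wheel:** I measured the stud three clicks short, at about -153° from the pointer. I swept the shut fingertip counter-clockwise in one gap for three 51.4° clicks, with a picture after each, then lifted straight out. In the last pictures the stud is at the pointer to within about 1 px, or roughly 3°. The limit is 0.12 rad, or 6.9°.
- **Key:** I pressed it to z = 0.0606 m, where the force jumped to about 31 N, well above the 5 N spring, so I took it to be on its bottom stop. After I lifted off, the key's cap showed at its starting position. That view looks nearly straight down, so it is only a weak check of the key's height.
- **Loose things:** The pots, marker and forceps showed no change in the scene picture. The cork block differed there only because the arm covered it. The final top view shows it where it was by eye, not measured.
- **Robot:** The gripper ended about 15 cm above the stamper, touching nothing, with about 1 N on the sensor (noise level).

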